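# Put the caliper away in its cut-out and shut the instrument drawer

## Task

A digital caliper has been left with its jaws open, lying askew on the foam of the open instrument drawer. Close its jaws, slide it across the foam (without lifting it off) until it drops down flat into its own caliper-shaped cut-out, then push the drawer fully shut. Leave the thermometer in its slot and do not disturb the things lying beside the drawer.

Things in the scene. Friction and masses are not known exactly. Their poses are not given: they have to be found in the camera images.
- cabinet_front (a point): Middle of the front of a low white two-drawer cabinet, at worktop height. Axes: x = the way its drawers are pushed in (away from the robot), y left, z up. The cabinet is fixed, 278 wide, 250 deep (x 0 to 250), 96 mm high. Its upper drawer stands pulled out towards the robot; the front rail over that drawer clears the drawer's foam by only 10 mm.
- cutout (a point): Moves with the upper drawer: where caliper_mid lies when the caliper is seated. Axes as cabinet_front. The cut-out, 12 deep, floor (lighter grey) 2.5 below this point, follows the closed caliper with 3 mm play: beam strip x -11 to 11 over the drawer's full inner width; slider part x to 17 from y = 25 on; jaw part x to 49 from y = 75 on. A finger notch at y -78 to -46 runs on to the thermometer's slot.
- foam_face (a point): Point on the flat upper face of the drawer's dark grey foam, 76 mm above the worktop, in the middle of the plain area before the cut-out; 61.5 mm before cutout, 9.5 above it; same axes. The plain face runs x -50.5 (front panel, standing 13 above the foam) to +50.5 (edge of the cut-out), y -120.5 to 120.5: side walls, 8 above the foam, which keep the caliper to about 2 mm endways.
- drawer_front (a point): Centre of the outer face of the upper drawer's front panel (274 wide, 14 thick, 50 to 89 mm above the worktop), 69.5 mm above the worktop, 126 mm before cutout; same axes. A 4 mm thick aluminium finger pull, 200 wide, juts 12 mm out of this face towards the robot, 82 to 86 mm above the worktop.
- drawer (a joint): Upper drawer, m: 0 = pulled right out (start), 0.205 = fully shut; runs along cabinet_front's x. About 6 N of friction; it stays where it is left. With the caliper on the foam instead of in its cut-out, the slider jams against the cabinet's front rail.
- caliper_mid (a point): Middle of the caliper's beam, 2.5 mm above its flat underside. Caliper 236 long (y -118 to 118), beam 16 wide (x -8 to 8), 5 thick, 0.24 kg; z up. Head with the fixed jaw at the +y end; jaws point to +x, as far as x = 46. The back edge (x = -8) is one straight line along beam, slider and head. Starts on the foam on the robot's side of its cut-out, jaws towards it, turned up to 0.2 rad.
- jaw (a joint): Opening of the caliper's jaws, m: 0 = closed; starts 0.015 to 0.05; about 1.2 N of friction. The black slider with the display carries the moving jaw: 70 long, 22 wide (x -8 to 14 of the caliper), top 16 mm above the caliper's underside. It moves towards the head (+y) to close.
- slider_end (a point): Middle of the slider's end face that looks to the tail (-y) of the caliper, 11 mm above the caliper's underside; the face is 22 wide and spans 5.5 to 16 mm above the underside, over the beam. Pushed along the caliper's +y it closes the jaws. Axes as caliper_mid.
- thermometer_mid (a point): Centre of the thermometer in its tube case (206 long, 20 mm thick) lying seated along the drawer in its own slot behind the caliper's cut-out; it stands 8 mm above the foam. Stays there and travels with the drawer.
- dish_stack: Stack of white porcelain evaporating dishes, 93 mm across, 81 high, on the worktop left of the drawer; origin at the centre of its underside. Leave alone.
- marker: Marker pen, 137 long, 20 thick, lying on the worktop right of the drawer; origin at the middle of its underside. Leave alone.
- crucible: Porcelain crucible with lid, 41 mm across, 39 high, on the worktop right of the drawer; origin at the centre of its underside. Leave alone.

How it is judged:
By the outcome, as a careful person would: the job done as asked, in the order asked, and still so for the second after the job is handed in, with the robot touching nothing.
It also fails if it takes over 58 s, if anything falls off the work surface, if the arm or the gripper's body presses on something with over 40 N, if the wrist force passes 120 N, or if a joint passes its speed limit or range.

## Robot

A 6-joint arm with a two-finger parallel gripper is mounted at the origin on a cart in front of the work surface, level with it; the furniture and walls round the work are solid. World frame = base frame: x ahead of the robot, y to its left, z up, the work surface at z = 0. Lengths are in m, angles in rad, forces in N, time in s.
With the tool pointing down it reaches from about 0.275 to 0.975 m from the base axis. Payload 8.4 kg.
Tool frame: the origin (TCP) lies at the very end of the fingers, on their centre line; the grasp point (between the pads) lies 19 mm behind it; z points along the fingers, y is the direction in which the jaws open and shut (so a half turn about z gives the same grasp; the last joint's range is limited). The gripper opens to 92 mm and grips with 3 to 60 N. Pads are 20 mm wide; open, the fingers measure 128 mm over their backs; the gripper's body (75 mm by 189 mm) begins 69 mm behind the grasp point.
Start: joints at [-1.24, 0.353, 1.633, -0, 1.155, -0.002], TCP at [0.204, -0.591, 0.215] pointing down, gripper open.
Joint ranges: [-2.63, 2.63], [-0.92, 2.1], [0.06, 2.66], [-1.3, 4.44], [0, 2.69], [-3.02, 3.02]. Speed limits (rad/s): [2.22, 2.22, 2.79, 3.14, 3.14, 3.14].

## Interface

Orientations are given as a unit quaternion [x, y, z, w].
In Python, from plant import arm, eyes gives the robot as it stands. The module is installed in compiled form; this text tells all that it offers. Calls block until the motion is done:
- arm.move_pose(position, orientation): joint-space move of the TCP to a pose.
- arm.line_to(position, attitude=None, rate=0.15, contact_N=None): straight line of the TCP; attitude=None keeps the orientation; rate is the mean speed in m/s. With contact_N (N) it stops when the force on the tool has changed by that much, and returns True; else False.
- arm.move_j(angles): joint-space move.
- arm.move_gripper(opening, force=None): opening from 0.0 (shut) to 1.0 (fully open); force is the grip in N (None keeps the last); returns when the fingers have stopped.
- arm.sleep(seconds).
- arm.ik(position, orientation): joint angles nearest the present ones, or None.
- eyes.get_image(name): name is "side" or "top" or "wrist"; returns the picture (420x560x3 uint8, red, green, blue); there is no depth.
- eyes.calibration(name): a dict with "fx", "fy", "cx", "cy" (pixels), "D" ([k1, k2, p1, p2, k3] as OpenCV has them; the pictures are not rectified), "origin" and "attitude" of the camera in the world. Camera axes: x right, y up, looking along -z (the intrinsics and any distortion apply to the point x, -y, -z); pixel columns grow to the right and rows downward; lengths in m; the calibration is good to about 2 mm. A picture is of the moment at which its call begins: read the wrist's pose just before it. calibration takes no time and is no camera call; for the wrist camera it gives the pose at the moment of the call.
A pose or a line that the arm cannot do raises arm.IKError and nothing moves.
- arm.finish_job(): hands the job in, once; it reports no verdict.
Readings, each from a call of its own:
- arm.get_clock(): time.
- arm.get_qpos(): joint angles.
- arm.get_qd(): joint speeds.
- arm.get_tau(): joint torques, N m.
- arm.get_tool_pos(): TCP position.
- arm.get_tcp_rot(): TCP orientation.
- arm.get_ft_force(): force on the tool from outside, world axes, zero at the start.
- arm.get_ft_torque(): the same for the moment, N m.
- arm.get_gripper_width(): opening from 0.0 (shut) to 1.0 (fully open).
Only numpy, scipy, OpenCV 4.12 (cv2) and the standard library are available. Lean on these libraries where they do the work, as an engineer would, in place of code of your own. Each camera call takes 0.05 s, during which the arm holds its last target.

## Working session

There is one attempt and no reset: what is moved stays moved. The work goes in short steps, each a Python script; the robot and the scene stay as the last script left them, time stands still between calls to the robot, and variables do not carry over. Pictures are saved under pics/ and viewed, and the job is handed in when it is done.

```bash
mkdir -p pics; cat > h.py <<'E'
import numpy as np, cv2
from scipy.spatial.transform import Rotation as R
from plant import arm, eyes
def shot(n,f):
    c=eyes.calibration(n); im=eyes.get_image(n); cv2.imwrite('pics/'+f,im[:,:,::-1]); np.save('pics/'+f+'.npy',c,allow_pickle=True); return im,c
def K(c): return np.array([[c['fx'],0,c['cx']],[0,c['fy'],c['cy']],[0,0,1.]])
def rot(c):
    a=np.array(c['attitude'],float); return R.from_quat(a).as_matrix() if a.size==4 else a.reshape(3,3)
def px2w(c,uv,z):
    p=cv2.undistortPoints(np.array(uv,float).reshape(-1,1,2),K(c),np.array(c['D'],float)).reshape(-1,2)
    d=np.c_[p[:,0],-p[:,1],-np.ones(len(p))]@rot(c).T
    o=np.array(c['origin']); t=(z-o[2])/d[:,2]; return o+d*t[:,None]
def w2px(c,P):
    q=(np.array(P,float).reshape(-1,3)-c['origin'])@rot(c); q=q*[1,-1,-1]
    return cv2.projectPoints(q,np.zeros(3),np.zeros(3),K(c),np.array(c['D'],float))[0].reshape(-1,2)
def load(f): return cv2.imread('pics/'+f),np.load('pics/'+f+'.npy',allow_pickle=True).item()
def crop(f,x0,y0,x1,y1,out,s=None):
    im=cv2.imread('pics/'+f)[y0:y1,x0:x1]; s=s or min(800/(x1-x0),600/(y1-y0)); cv2.imwrite('pics/'+out,cv2.resize(im,None,fx=s,fy=s,interpolation=cv2.INTER_CUBIC)); print('scale',s)
E
python3 - <<'E'
from h import *
for n in('top','side','wrist'):
    im,c=shot(n,n+'0.png'); print(n,c)
print(arm.get_clock(),arm.get_tcp_rot(),arm.get_gripper_width())
E
```

```text
top {'fx': 449.0232304070474, 'fy': 449.0232304070474, 'cx': 282.42830234580015, 'cy': 205.12039447941245, 'D': array([0.01850898, 0.        , 0.        , 0.        , 0.        ]), 'origin': array([0.42773573, 0.01730713, 1.19688061]), 'attitude': array([-0.0655063 ,  0.04946295,  0.70678484, -0.70265036])}
side {'fx': 516.7907137391901, 'fy': 516.7907137391901, 'cx': 269.83907951434725, 'cy': 215.25429627160622, 'D': array([-0.01954141,  0.        ,  0.        ,  0.        ,  0.        ]), 'origin': array([ 0.32292152, -1.12224583,  0.63401281]), 'attitude': array([ 0.53420336, -0.05930397, -0.11339367,  0.83561455])}
wrist {'fx': 318.30362129917853, 'fy': 318.30362129917853, 'cx': 280.547901574569, 'cy': 209.7925550498522, 'D': array([0.01599828, 0.        , 0.        , 0.        , 0.        ]), 'origin': array([ 0.27228496, -0.56579632,  0.38448145]), 'attitude': array([-0.10453265,  0.07546708, -0.5752098 ,  0.80778173])}
0.15 [ 9.86184211e-01  1.65651512e-01 -8.54826162e-05 -5.21615055e-04] 1.0033703806589345
```

View pics/top0.png

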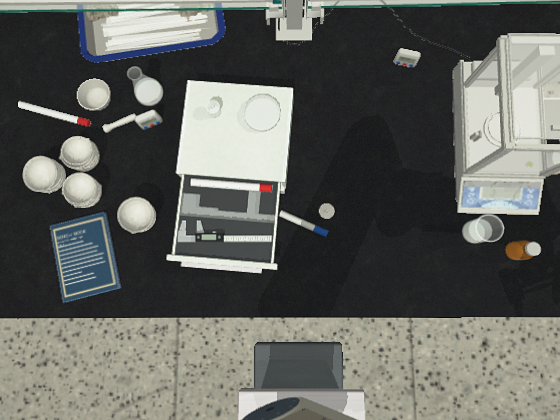

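View pics/side0.png

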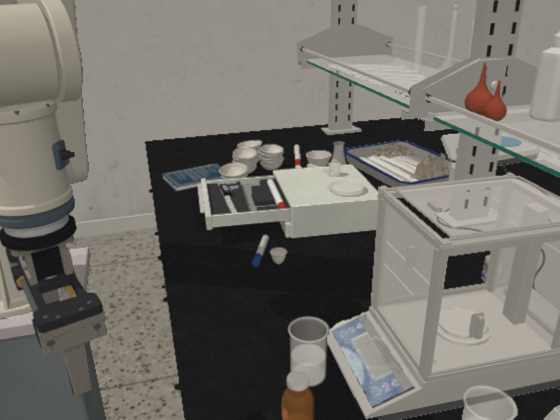

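View pics/wrist0.png

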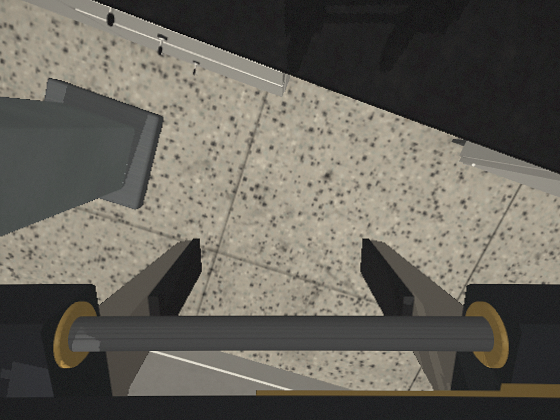

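The top view shows the cabinet at (180-293, 80-190) and the open drawer at (168-280, 175-272), slightly rotated. The caliper head is on the left near (190, 235), the dishes at (137, 215), the marker at (303, 223) and the crucible at (326, 211).

```bash
python3 - <<'E'
from h import *
crop('top0.png',155,165,335,285,'c1.png')
E
```

```text
scale 4.444444444444445
```

View pics/c1.png

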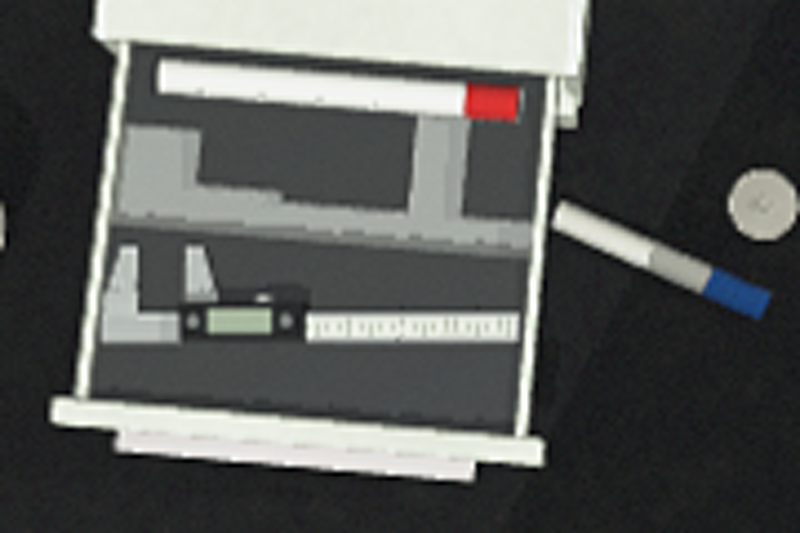

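```bash
python3 - <<'E'
from h import *
im,c=load('top0.png')
f=lambda a,z:px2w(c,np.array([155,165])+np.array(a,float)/4.444,z).round(4)
print('panel outer TL,TR (outer edge)',f([(50,422),(543,466)],.089))
print('panel inner edge',f([(53,397),(546,440)],.089))
print('caliper back tail, back head, slider end',f([(518,342),(103,342)],.081),f([(306,340),(305,290)],.092))
print('cutout front edge',f([(108,222),(530,256)],.076))
print('therm',f([(160,77),(518,103)],.086))
print('marker,crucible',f([(558,213),(770,305)],.01),f([(763,205)],.039))
E
```

```text
panel outer TL,TR (outer edge) [[0.4751 0.3289 0.089 ]
 [0.4496 0.0556 0.089 ]]
panel inner edge [[0.4889 0.3278 0.089 ]
 [0.4638 0.0539 0.089 ]]
caliper back tail, back head, slider end [[0.5185 0.0697 0.081 ]
 [0.5199 0.303  0.081 ]] [[0.5194 0.187  0.092 ]
 [0.5473 0.1881 0.092 ]]
cutout front edge [[0.5887 0.3038 0.076 ]
 [0.5675 0.0632 0.076 ]]
therm [[0.6707 0.2742 0.086 ]
 [0.6538 0.0695 0.086 ]]
marker,crucible [[ 0.6017  0.049   0.01  ]
 [ 0.5454 -0.077   0.01  ]] [[ 0.6013 -0.0718  0.039 ]]
```

```bash
cat >> h.py <<'E'
def q(yaw): return [np.cos(yaw/2),np.sin(yaw/2),0,0]
E
python3 - <<'E'
from h import *
arm.move_gripper(0.0)
print(arm.get_clock())
arm.move_pose([0.47,0.165,0.19],q(-0.09))
im,c=shot('wrist','w1.png'); print(arm.get_clock(),arm.get_tool_pos(),c['origin'],arm.get_ft_force())
E
```

```text
1.5
4.375 [0.47027906 0.16453562 0.19001769] [0.5420776  0.15927551 0.36056389] [-0.38302021 -0.14276253  0.47162436]
```

View pics/w1.png

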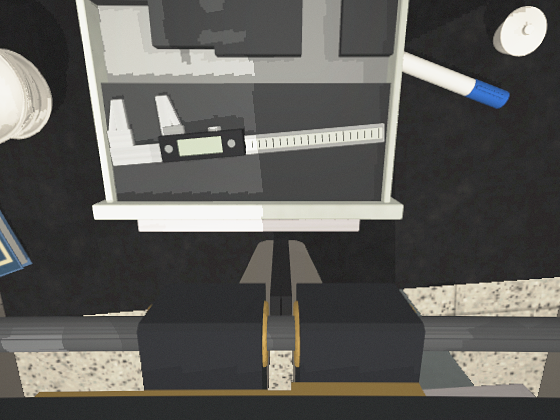

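The wrist view shows the drawer square to the image. The panel's top edge runs from (93,205) to (403,205), the caliper is tilted with its tail at (384,133), and the slider end is near (244,143).

```bash
python3 - <<'E'
from h import *
crop('w1.png',85,70,415,245,'c2.png')
E
```

```text
scale 2.4242424242424243
```

View pics/c2.png

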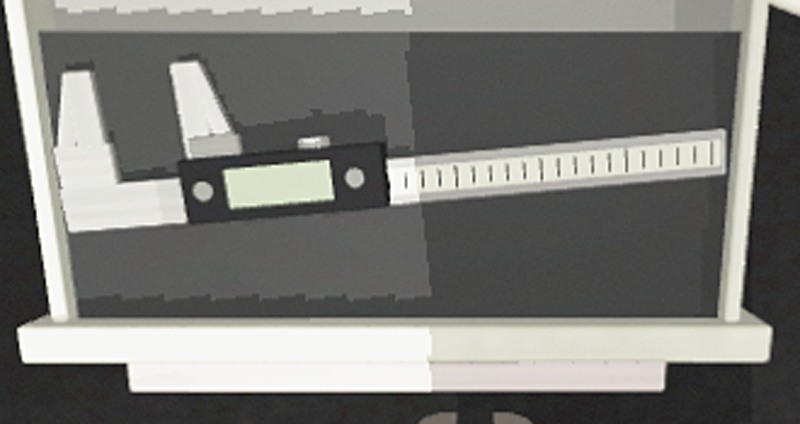

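```bash
python3 - <<'E'
from h import *
im,c=load('w1.png'); s=2.42424
f=lambda a,z:px2w(c,np.array([85,70])+np.array(a,float)/s,z)
g=lambda a:a.round(4).tolist()
tail,head=f([(725,174),(68,232)],.081)
print('back edge tail/head',g(tail),g(head),np.hypot(*(tail-head)[:2]))
print('slider end top back/front',g(f([(389,205),(385,145)],.092)))
p=f([(18,358),(771,358)],.089); print('panel outer',g(p),'width',np.hypot(*(p[1]-p[0])[:2]))
pi=f([(75,319),(722,319)],.076);print('foam front edge',g(pi))
ce=f([(40,31),(741,31)],.076);print('cutout edge',g(ce),np.hypot(*(ce[1]-ce[0])[:2]))
for n,(a,b) in dict(panel=p,ce=ce,cal=(head,tail)).items():
    d=a-b; print(n,'yaw',-np.arctan2(d[0],d[1]))
print('jaws tips inner',g(f([(93,70),(172,62)],.081)), 'pull outer',g(f([(130,390),(665,390)],.086)))
E
```

```text
back edge tail/head [0.5205, 0.0722, 0.081] [0.5212, 0.3081, 0.081] 0.23586308593998231
slider end top back/front [[0.5214, 0.1906, 0.092], [0.5414, 0.1896, 0.092]]
panel outer [[0.4783, 0.3321, 0.089], [0.4535, 0.0584, 0.089]] width 0.2747693842311524
foam front edge [[0.4884, 0.3155, 0.076], [0.4664, 0.0721, 0.076]]
cutout edge [[0.5893, 0.3045, 0.076], [0.5678, 0.065, 0.076]] 0.24051886066627395
panel yaw -0.09037351526532483
ce yaw -0.08921431836742033
cal yaw -0.0030500294164326346
jaws tips inner [[0.5747, 0.2871, 0.081], [0.575, 0.2598, 0.081]] pull outer [[0.4617, 0.2957, 0.086], [0.4436, 0.0966, 0.086]]
```

```bash
python3 - <<'E'
from h import *
Q=q(-0.003)
arm.move_pose([0.532,0.153,0.115],Q)
print(arm.line_to([0.532,0.153,0.085],rate=0.08,contact_N=4),arm.get_tool_pos(),arm.get_clock())
r=arm.line_to([0.532,0.215,0.085],rate=0.04,contact_N=5)
print(r,arm.get_tool_pos(),arm.get_ft_force(),arm.get_clock())
im,c=shot('wrist','w2.png')
E
```

```text
False [0.53177033 0.15313167 0.08511487] 5.375
True [0.53175872 0.20574005 0.08480192] [ 0.7529815  -2.65883622  3.58102701] 6.575
```

View pics/w2.png

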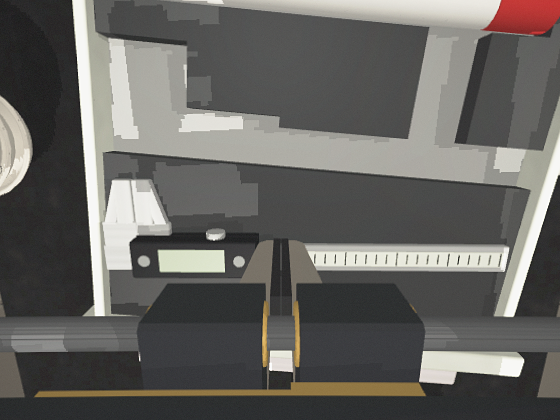

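```bash
python3 - <<'E'
from h import *
crop('w2.png',95,165,275,290,'c3.png')
E
```

```text
scale 4.444444444444445
```

View pics/c3.png

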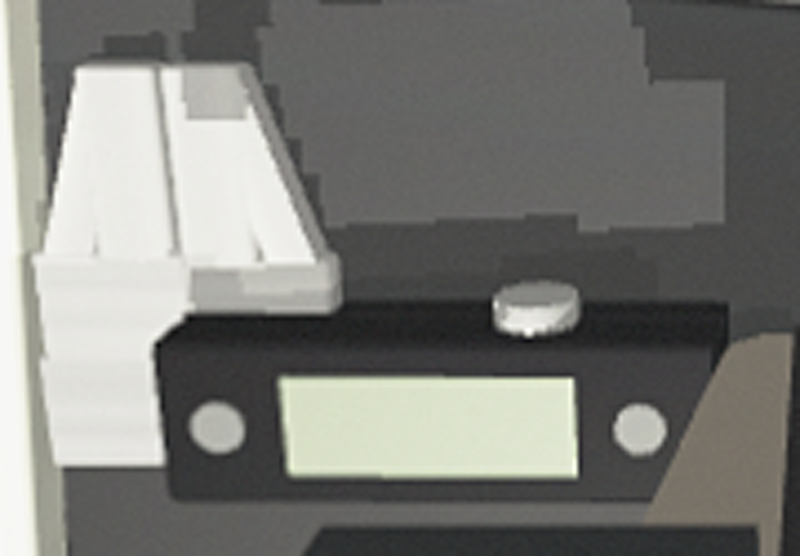

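The jaws look nearly closed, with only a thin dark line at crop (165,150). I'll push a little harder to be sure.

```bash
python3 - <<'E'
from h import *
r=arm.line_to([0.532,0.214,0.085],rate=0.02,contact_N=9)
print(r,arm.get_tool_pos(),arm.get_ft_force(),arm.get_clock())
im,c=shot('wrist','w3.png')
crop('w3.png',95,165,275,290,'c4.png')
E
```

```text
True [0.53155052 0.20567297 0.08455597] [ 0.4012922  -2.58045512  3.07024734] 6.8667
scale 4.444444444444445
```

View pics/c4.png

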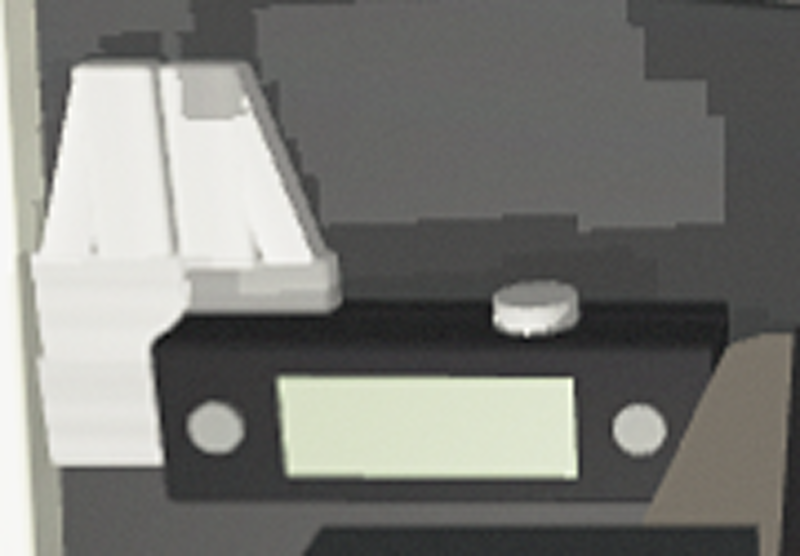

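```bash
python3 - <<'E'
from h import *
im,c=load('w3.png')
print(px2w(c,[(111,269.6),(503,271)],.081).round(4).tolist())
arm.line_to([0.532,0.195,0.085],rate=0.08)
arm.line_to([0.532,0.195,0.115],rate=0.12)
Q=q(-0.09)
arm.move_pose([0.502,0.222,0.115],Q)
arm.move_gripper(1.0)
print(arm.get_clock())
im,c=shot('wrist','w4.png')
E
```

```text
[[0.5212, 0.3072, 0.081], [0.5198, 0.0751, 0.081]]
9.2583
```

View pics/w4.png

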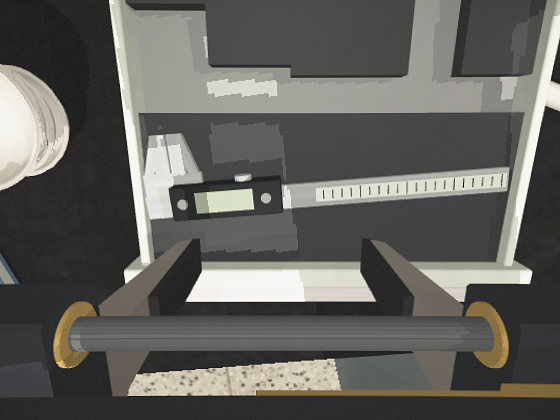

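The jaws are closed and the caliper is still askew. The open fingers straddle its balance point behind the back edge, so I'll descend and push.

```bash
python3 - <<'E'
from h import *
r=arm.line_to([0.502,0.222,0.0745],rate=0.04,contact_N=3)
p=np.array(arm.get_tool_pos()); print(r,p,arm.get_ft_force())
p=np.array([.502,.222,min(max(p[2],.075)+.0012,.0785)])
arm.line_to(p,rate=0.05)
ex=np.array([np.cos(.09),-np.sin(.09),0])
r=arm.line_to(p+ex*.045,rate=0.05,contact_N=8)
print(r,arm.get_tool_pos(),arm.get_ft_force(),arm.get_clock())
im,c=shot('wrist','w5.png')
E
```

```text
True [0.501723   0.22188059 0.07641113] [-0.7868216  -1.44425418  4.98031894]
False [0.54688663 0.21797419 0.07771601] [ 0.0321901  -0.0376035   0.05994908] 11.5
```

View pics/w5.png

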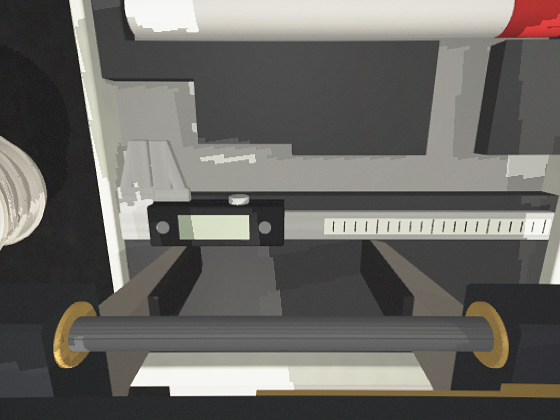

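The caliper is now square to the drawer, with its jaws over the cut-out. I'll keep pushing.

```bash
python3 - <<'E'
from h import *
p=np.array([.502,.222,.0777])
ex=np.array([np.cos(.09),-np.sin(.09),0])
r=arm.line_to(p+ex*.0725,rate=0.04,contact_N=8)
print(r,arm.get_tool_pos(),arm.get_ft_force(),arm.get_clock())
im,c=shot('wrist','w6.png')
E
```

```text
False [0.57439083 0.2154153  0.07764097] [0.69797174 0.75202532 0.26662178] 12.3917
```

View pics/w6.png

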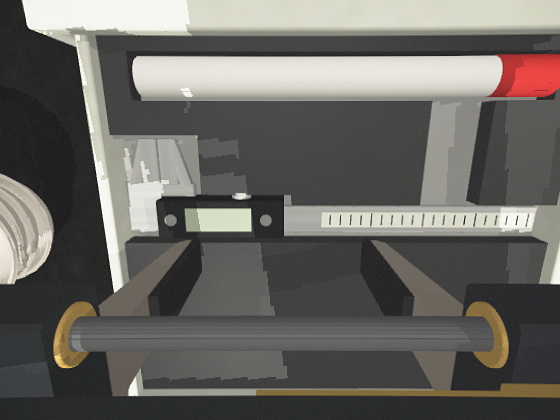

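It seems to have dropped into the strip, with the foam edge at row 240 clear in front of the beam. I'll back off and check whether it lies flat.

```bash
python3 - <<'E'
from h import *
ex=np.array([np.cos(.09),-np.sin(.09),0])
p=np.array(arm.get_tool_pos())
arm.line_to(p-ex*.012,rate=0.1)
arm.line_to(p-ex*.06+[0,0,.10],rate=0.15)
im,c=shot('wrist','w7.png'); shot('side','s7.png'); print(arm.get_clock(),arm.get_tool_pos())
crop('w7.png',85,60,455,300,'c7.png'); crop('s7.png',180,140,320,245,'cs7.png')
E
```

```text
13.7 [0.51428162 0.22053689 0.17661114]
scale 2.1621621621621623
scale 5.714285714285714
```

View pics/c7.png

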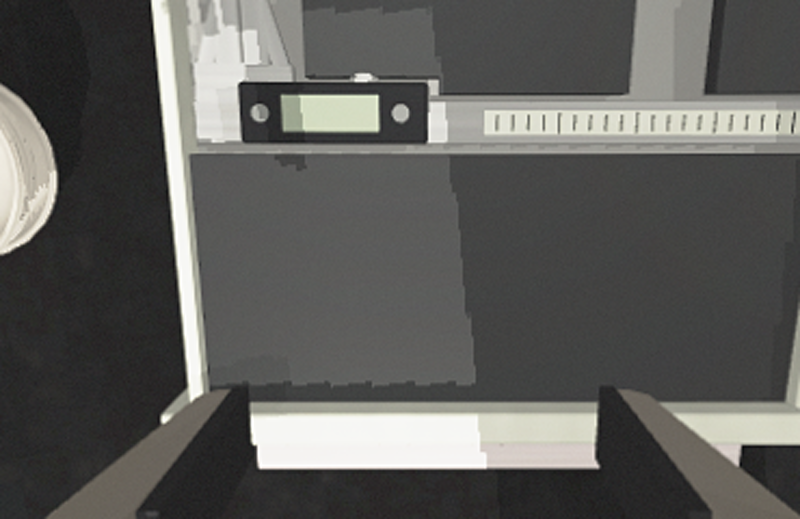

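View pics/cs7.png

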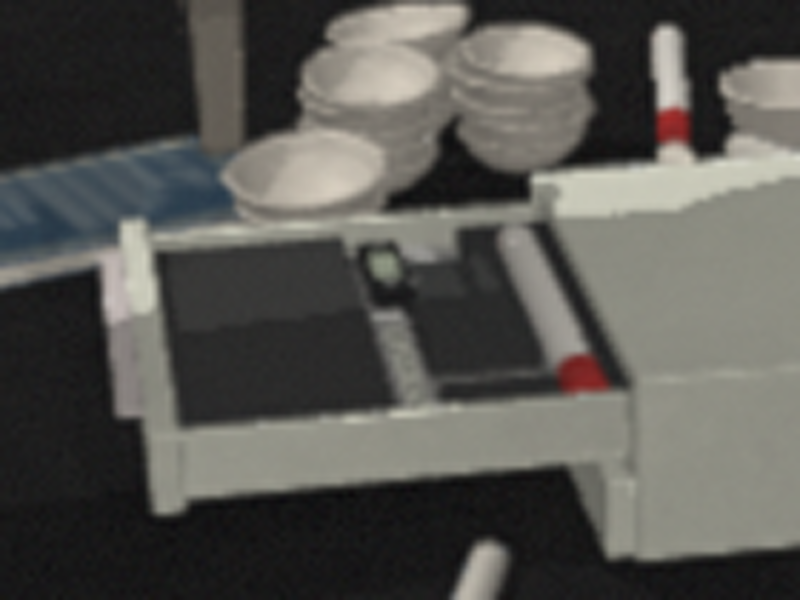

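```bash
python3 - <<'E'
from h import *
crop('w7.png',140,50,480,180,'c8.png')
im,c=load('w7.png'); s=2.16216
f=lambda a,z:px2w(c,np.array([85,60])+np.array(a,float)/s,z)
for z in(.08,.092):
    a=f([(240,141),(428,142)],z); print(z,a.round(4).tolist(),np.hypot(*(a[1]-a[0])[:2]))
print('edge',f([(192,154),(798,152)],.076).round(4).tolist())
print('panel in',f([(255,404),(590,404)],.089).round(4).tolist())
E
```

```text
scale 2.3529411764705883
0.08 [[0.5923, 0.2837, 0.08], [0.5857, 0.2135, 0.08]] 0.0704407578003667
0.092 [[0.592, 0.2806, 0.092], [0.5857, 0.2136, 0.092]] 0.06727984404815082
edge [[0.5892, 0.3037, 0.076], [0.569, 0.0735, 0.076]]
panel in [[0.4908, 0.2915, 0.089], [0.4787, 0.1578, 0.089]]
```

View pics/c8.png

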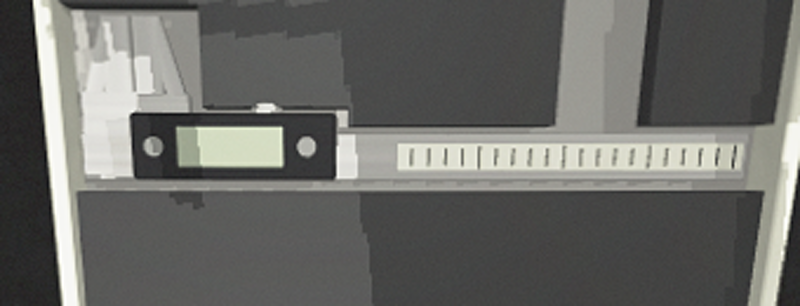

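```bash
python3 - <<'E'
from h import *
im,c=load('w7.png'); a=px2w(c,np.array([140,50])+np.array([(336,178),(745,178)])/2.35294,.069)
b=px2w(c,np.array([140,50])+np.array([(336,178)])/2.35294,.080)[0]
print('slider end-tail', np.hypot(*(b-a[1])[:2]))
Q=q(-.09); ex=np.array([np.cos(.09),-np.sin(.09),0]); F=np.array([.4659,.1953,.072])
p0=F-ex*.045
arm.move_gripper(0.0)
arm.move_pose(list(p0+[0,0,.06]),Q)
arm.line_to(p0,rate=.15)
r=arm.line_to(F+ex*(.19-.022),rate=.08,contact_N=20)
print(r,arm.get_tool_pos(),arm.get_ft_force(),arm.get_clock())
if not r:
    r=arm.line_to(F+ex*(.213-.022),rate=.02,contact_N=12)
    print(r,arm.get_tool_pos(),arm.get_ft_force(),arm.get_clock())
print('travel', (np.array(arm.get_tool_pos())-F)@ex+.022)
shot('wrist','w9.png'); shot('side','s9.png');shot('top','t9.png')
crop('t9.png',155,65,335,245,'c9.png')
E
```

```text
slider end-tail 0.14632831697935295
False [0.63246683 0.18016813 0.07180642] [-5.78305139  0.72860578  4.81874066] 18.9167
True [0.64625969 0.17873568 0.07110366] [-0.82043423  1.00542708  0.85673417] 19.725
travel 0.20311850126997108
scale 3.3333333333333335
```

View pics/s9.png

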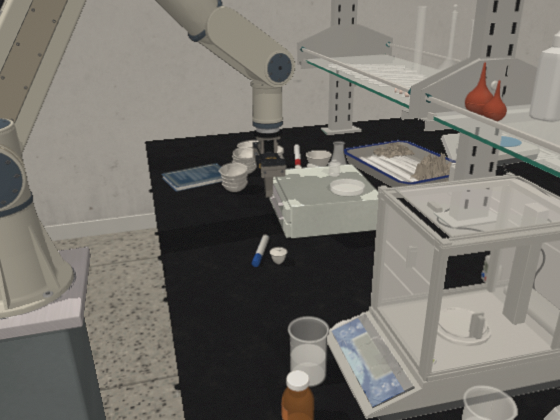

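View pics/w9.png

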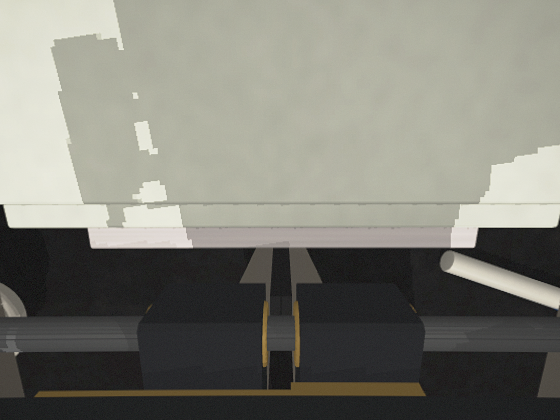

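The panel looks flush with the cabinet front, at rows 205-227. The slider-end to tail distance of 146 mm says the jaws are closed. One firmer push will confirm the end stop.

```bash
python3 - <<'E'
from h import *
ex=np.array([np.cos(.09),-np.sin(.09),0]); F=np.array([.4659,.1953,.072])
t=lambda:((np.array(arm.get_tool_pos())-F)@ex+.022).round(5)
r=arm.line_to(F+ex*(.213-.022),rate=.015,contact_N=22)
print(r,t(),arm.get_ft_force(),arm.get_clock())
arm.line_to(F+ex*(.15),rate=.15)
arm.line_to(F+ex*(.10)+[0,0,.10],rate=.2)
shot('wrist','w10.png');shot('side','s10.png');shot('top','t10.png')
crop('t10.png',120,65,340,255,'c10.png')
print(arm.get_clock(),arm.get_ft_force())
E
```

```text
True 0.20291 [-0.92262897  0.45488862  0.9056924 ] 20.3417
scale 3.1578947368421053
21.5583 [ 1.01936355  0.11651926 -1.00179002]
```

View pics/w10.png

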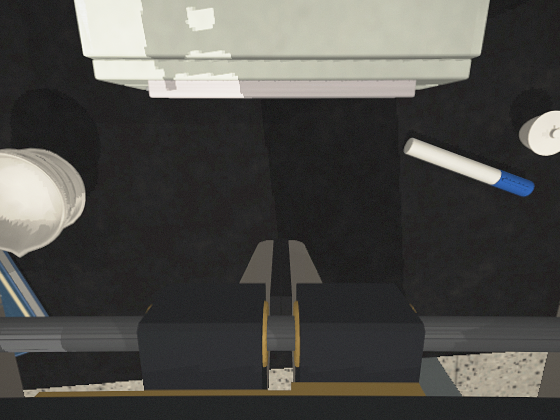

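View pics/c10.png

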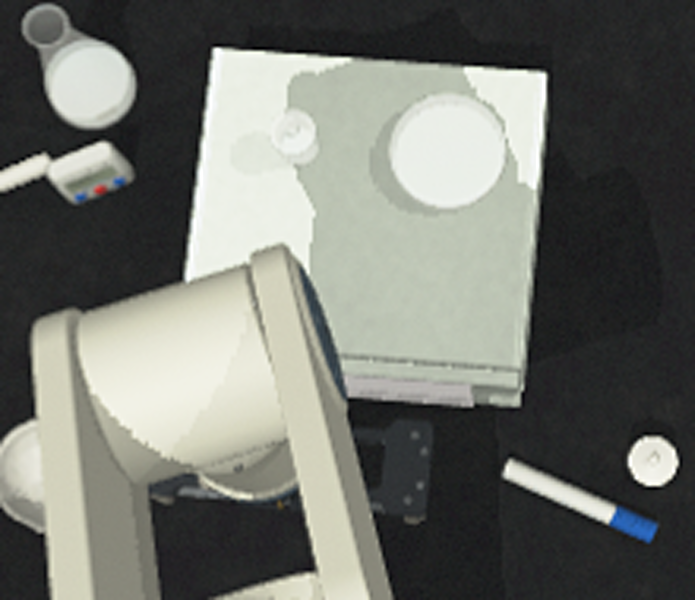

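```bash
python3 - <<'E'
from h import *
crop('w10.png',70,30,500,110,'c11.png')
E
```

```text
scale 1.8604651162790697
```

View pics/c11.png

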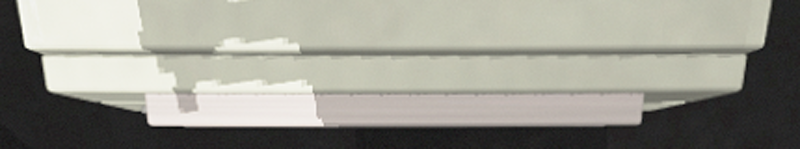

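```bash
python3 - <<'E'
from h import *
im,c=load('w10.png'); s=1.860465
f=lambda a,z:px2w(c,np.array([70,30])+np.array(a,float)/s,z)
ex=np.array([np.cos(.09),-np.sin(.09),0])
pull=f([(149,126),(642,126)],.086);pan=f([(47,92),(744,90)],.089);cab=f([(30,52),(765,50)],.096)
old_pull=np.array([[.4617,.2957],[.4436,.0966]]);old=np.array([[.4783,.3321],[.4535,.0584]])
print('pull',pull.round(4).tolist(),(pull.mean(0)[:2]-old_pull.mean(0))@ex[:2])
print('panel',pan.round(4).tolist(),(pan.mean(0)[:2]-old.mean(0))@ex[:2])
print('panel front to cabinet front', (cab.mean(0)-pan.mean(0))@ex)
E
```

```text
pull [[0.6647, 0.2768, 0.086], [0.6467, 0.0782, 0.086]] 0.2039113195848677
panel [[0.6802, 0.3126, 0.089], [0.6562, 0.0401, 0.089]] 0.20318319687395361
panel front to cabinet front 0.01306380029996869
```

```bash
python3 - <<'E'
from h import *
im,c=load('t10.png')
f=lambda a,z:px2w(c,np.array([120,65])+np.array(a,float)/3.15789,z).round(3).tolist()
print(f([(508,465),(655,535)],.01),f([(653,460)],.039))
arm.finish_job(); print(arm.get_clock())
E
```

```text
[[0.603, 0.048, 0.01], [0.543, -0.075, 0.01]] [[0.602, -0.072, 0.039]]
the job is handed in; nothing more can be done
the job is handed in; nothing more can be done
```

The job is done and handed in, at about 21.6 s of the 58 s allowed. I pushed the slider end until the jaws closed, slid the caliper over the foam with both fingers until it dropped into its cut-out, then pushed the drawer shut.

**Jaws:** The slider end measured 146 mm from the tail, which is the closed value. An extra push moved it no further.

**Seating:** The slider measured 70.4 mm long when I assumed seated height, against a true 70 mm. At foam height it would have measured 67.3 mm, so the caliper is down flat.

**Drawer:** The measured travel was 203 to 204 mm against the nominal 205 mm, which is within the 2 mm calibration error. A firmer second push (22 N stop) moved it no further. The panel front stands about 13 mm before the cabinet front, and the panel is 14 mm thick, so I see no gap.

**Things beside the drawer:** The marker and crucible are within 2 mm of where they started. The dish stack looks untouched in the pictures, but I did not measure it. The thermometer was in its slot in the last wrist view of it, before the drawer was pushed shut. I could not check it afterwards.

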